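# Start and close the coarse-thread filler cap of a gear unit

### The arm

A 6-joint arm with a two-finger parallel gripper is mounted at the origin on the work surface. World frame = base frame: x ahead of the robot, y to its left, z up, the work surface at z = 0. Lengths are in m, angles in degrees, forces in N, time in s.
With the tool pointing down it reaches from about 0.375 to 0.975 m from the base axis. Payload 3.8 kg.
Tool frame: the origin (TCP) lies on the centre line of the jaws, within the pads' length; the fingertips stand 17 mm ahead of it and the grasp point (between the pads) lies 2 mm behind it; z points along the fingers, y is the direction in which the jaws open and shut (so a half turn about z gives the same grasp; the last joint's range is limited). The gripper opens to 88 mm and grips with 3 to 60 N. Pads are 18 mm wide; open, the fingers measure 123 mm over their backs; the gripper's body (75 mm by 187 mm) begins 45 mm behind the grasp point.
Start: joints at [62.114, 15.12, 91.902, -0, 72.978, -2.114], TCP at [0.293, 0.608, 0.256] pointing down, gripper open.
Joint ranges: [-150.88, 150.88], [-54.13, 125.18], [17.81, 147.31], [-75.09, 255.09], [0, 152.58], [-146.25, 146.25]. Speed limits (degrees/s): [147.25, 147.25, 180, 180, 180, 180].

### API

Orientations are given as [roll, pitch, yaw] about the fixed x, y, z axes, in that order (R = Rz(yaw) Ry(pitch) Rx(roll)).
In Python, from plant import arm, eyes, order gives the robot as it stands. The module is installed in compiled form; this text tells all that it offers.
- The arm moves only by the shell command python3 -m jog 'ROWS' [OPENING]. ROWS is JSON, a list of rows, each an object with "translation": the shift along the tool's x, y, z as a fraction of full scale, a list of three; "turn": the turn, a rotation vector about the tool's x, y, z as a fraction of full scale, a list of three. A call has 1 to 20 rows; each row is the pose to reach, as a shift and turn from the pose commanded when the call began, along the tool's axes at that moment; what a row does not reach only later rows make up. Full scale, the value 1, is 0.1 m for a shift and 45 degrees for a turn. A row lasts 1/8 s, in which the tool goes at most 62.5 mm and 10.7 degrees, less where a joint would pass 70% of its speed; a pose out of reach is approached as far as the arm can. A call with a number of a shift or a turn outside -1 to 1 is refused whole. A call with a gripper value outside its range is refused whole. OPENING is the gripper command: -1 is fully open, 1 is shut, values between are in proportion, set as the call begins (- or left out, the last holds). The fingers move at their own pace and stop on an object; the grip force is fixed at half the most. Time passes only in rows, so rows that repeat a pose let the fingers close. It gives the time, the measured TCP pose, the force and the opening at its end, in the units of the state.
- arm.observe(): the state, without advancing time (a new reading comes with each control period).
- eyes.capture(name): name is "scene" or "top" or "wrist"; returns a dict with "pixels" (480x640x3 uint8, red, green, blue), "range_z" (480x640 float32, m along the optical axis (not along the pixel's ray), 0 where there is no reading), "camera_matrix" (3x3 intrinsics, pixels), "dist" ([k1, k2, p1, p2, k3] as OpenCV has them; the pictures are not rectified), "eye" and "orientation" of the camera in the world. Camera axes: x right, y up, looking along -z (the intrinsics and any distortion apply to the point x, -y, -z); pixel columns grow to the right and rows downward; lengths in m; the calibration is good to about 2 mm. A picture is of the moment at which its call begins.
- order.hand_in(): hands the job in, once; it reports no verdict.
The state is a dict: "time": time; "q": joint angles; "qd": joint speeds; "joint_efforts": joint torques, N m; "tcp_pos": TCP position; "tool_rot": TCP orientation; "contact_force": force on the tool from outside, world axes, zero at the start; "moment": the same for the moment, N m; "width": finger opening in m.
Only numpy, scipy, OpenCV 4.12 (cv2) and the standard library are available. Lean on these libraries where they do the work, as an engineer would, in place of code of your own. Each camera call takes 0.05 s, during which the arm holds its last target.

### The job

The black filler cap on top of the gear unit is only resting on its neck, with its thread not started. Turn it backward (anticlockwise seen from above) by its wing bar until it drops into the start of the thread, then turn it forward (clockwise) until it is fully home, down on the collar with no gap. Let go of it, and leave the loose parts around the gear unit where they are.

Things in the scene. Friction and masses are not known exactly. Their poses are not given: they have to be found in the camera images.
- cap_bar (a point): Centre of the wing bar on the black cap, on the cap's turning axis, half-way up the bar. Straight bar across the cap's top: 80 mm long (this point's x), 12 mm wide (y), 24 mm tall; the cap's flat round top (56 mm across) is 12 mm below this point. The cap, about 0.25 kg, turns easily (0.03 N m plus rubbing) about the upright neck axis and falls by its own weight if not held up.
- cap_rim (a point): Centre of the cap's open lower rim, on the axis, 46 mm below cap_bar. Start: an inner lug rests on a flat land of the neck, rim 17 mm above the collar. The cap cannot be taken off (loose, it lifts 4 mm at most). Turning forward (clockwise from above) from the start only ends at a solid stop. Turned backward it slides level for 0.5 to 2.4 rad (hidden, differs each time), then drops.
- collar (a point): On the cap's axis, upper face of the aluminium collar (57 mm across) round the foot of the neck, 110 mm above the table. Rim height above it: 17 mm at the start; 7 mm after the drop, where a solid stop ends backward turning within 0.35 rad; then clockwise turning screws it down a coarse right-hand thread, 7 mm in about 1.9 rad, to a solid stop at home with the rim on the collar, 0 mm.
- gear_unit: Grey gear unit, fixed to the table; origin on the table below the cap's axis. Gear case 116 x 106 mm, top 100 mm above the table. Its motor (104 mm thick, highest point 126 mm above the table) reaches from the case to 234 mm along this body's +y; an output shaft stub sticks out to 96 mm along its -x, 55 mm up.
- parts_tray: Bystander: open blue plastic tray with rollers, 130 x 100 x 55 mm, loose; origin under its centre.
- bearing: Bystander: steel ball bearing lying flat, 62 mm across, 16 mm high, loose; origin under its centre.
- coupling_hub: Bystander: aluminium coupling hub, flange 60 mm across, 42 mm high, loose; origin under its centre.
- spanner: Bystander: steel spanner lying on the table, 160 mm long, loose; its length along its x axis.

How it is judged:
By the outcome, as a careful person would: the job done as asked, in the order asked, and still so for the second after the job is handed in, with the robot touching nothing.
It also fails if it takes over 58 s, if anything falls off the work surface, if the arm or the gripper's body presses on something with over 40 N, if the wrist force passes 120 N, or if a joint passes its speed limit or range.

## Working session

There is one attempt and no reset: what is moved stays moved. The work goes in short steps, Python scripts to look and compute and a shell command to move; the robot and the scene stay as the last step left them, time stands still between calls to the robot, and variables do not carry over. Pictures are saved under pics/ and viewed, and the job is handed in when it is done.

```bash
ls; mkdir -p pics; python3 - <<'E'
from plant import arm, eyes
import cv2, numpy as np
s=arm.observe(); print(s)
for n in ["scene","top","wrist"]:
    c=eyes.capture(n); cv2.imwrite(f"pics/{n}0.png",c["pixels"][:,:,::-1]); np.savez(f"{n}0.npz",**c)
    print(n,c["camera_matrix"],c["dist"],c["eye"],c["orientation"])
E
```

```text
pics
{'time': 0.0, 'q': array([ 6.21137175e+01,  1.51693710e+01,  9.19802244e+01,  1.57567845e-03,
        7.29764201e+01, -2.11437634e+00]), 'qd': array([ 0.00407127, -0.03958733, -0.01804203, -0.06514502,  0.01395059,
       -0.06863386]), 'joint_efforts': array([ 2.37529166e-03, -5.02087390e+01, -3.56891119e+01,  7.29693915e-02,
        2.92235229e-02, -1.60105701e-04]), 'tcp_pos': array([0.29316922, 0.60727637, 0.25439516]), 'tool_rot': array([-1.79874126e+02, -6.15386598e-03,  1.54227624e+02]), 'contact_force': array([-0.31259754, -1.07069611, -0.47684144]), 'moment': array([ 0.07180957,  0.03583628, -0.01034587]), 'width': 0.0879435442661721}
scene [[485.2122933    0.         324.49073996]
 [  0.         485.2122933  239.13816622]
 [  0.           0.           1.        ]] [-0.00515588  0.          0.          0.          0.        ] [0.98620066 0.36222656 0.75689584] [ 4.16216680e+01 -5.53611017e-02  1.33440078e+02]
top [[486.30095561   0.         323.18657601]
 [  0.         486.30095561 243.20860947]
 [  0.           0.           1.        ]] [-0.05501493  0.          0.          0.          0.        ] [0.45006357 0.01599417 1.08814895] [  8.39904905  -1.25279452 -91.561519  ]
wrist [[430.63187113   0.         320.55658965]
 [  0.         430.63187113 241.04429447]
 [  0.           0.           1.        ]] [-0.02609144  0.          0.          0.          0.        ] [0.23141355 0.63693533 0.38292496] [-15.70485641   0.09838729  64.20469637]
```

View pics/scene0.png

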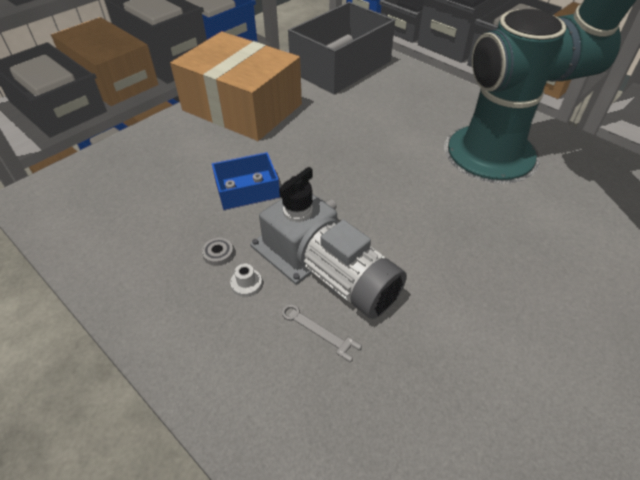

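View pics/top0.png

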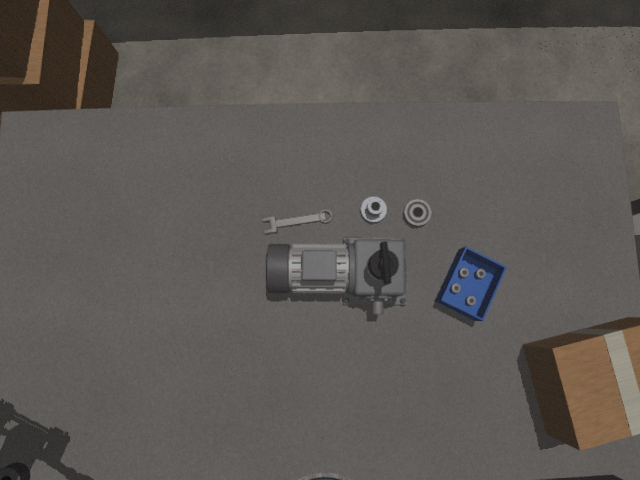

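The scene view shows the cap near (297,192). In the top view it is near (383,264), with the wing bar running from about (382,243) to (388,284). The motor points left (+y world) and the tray is on the right at (473,285).

```bash
cat > h.py <<'E'
import numpy as np, cv2
from scipy.spatial.transform import Rotation as R
def cloud(c):
    K=np.array(c["camera_matrix"]);d=np.array(c["dist"]);h,w=c["range_z"].shape
    u,v=np.meshgrid(np.arange(w),np.arange(h))
    p=cv2.undistortPoints(np.stack([u,v],-1).reshape(-1,1,2).astype(np.float64),K,d).reshape(h,w,2)
    z=c["range_z"].astype(float)
    P=np.stack([p[...,0]*z,-p[...,1]*z,-z],-1)
    M=R.from_euler('xyz',c["orientation"],degrees=True).as_matrix()
    return P@M.T+np.array(c["eye"]), z>0
def bar(c,lo,hi,near=None,r=0.06):
    W,ok=cloud(c)
    g=c["pixels"].astype(int)
    m=ok&(g.max(-1)<60)&(W[...,2]>lo)&(W[...,2]<hi)
    if near is not None: m&=np.hypot(W[...,0]-near[0],W[...,1]-near[1])<r
    return W[m],m
E
python3 - <<'E'
from h import *
for n in ["scene","top"]:
    c=dict(np.load(f"{n}0.npz")); W,ok=cloud(c)
    if n=="top": print(W[264,383],W[250,383],W[280,387],W[150,300])
    P,m=bar(c,0.175,0.2,(0.5,-0.1),.2)
    print(n,len(P))
    if len(P):
        print(P.min(0),P.max(0),np.median(P,0))
        rect=cv2.minAreaRect((P[:,:2]*1000).astype(np.float32)); print(rect)
        q=P[:,:2]-P[:,:2].mean(0); w,v=np.linalg.eigh(q.T@q); print(P.mean(0),np.degrees(np.arctan2(v[1,1],v[0,1])))
    P,m=bar(c,0.15,0.166,(0.5,-0.1),.2)
    if len(P): print("top disk",len(P),P.mean(0),P.min(0),P.max(0))
E
```

```text
scene 299
[ 0.50882331 -0.134843    0.17517341] [ 0.58656781 -0.11339023  0.18621028] [ 0.54968828 -0.12161527  0.18237829]
((547.7391967773438, -123.79393005371094), (77.1003646850586, 21.230602264404297), 10.426953315734863)
[ 0.5496966  -0.12213373  0.18148342] -177.72043557904175
top disk 350 [ 0.55085377 -0.11080029  0.15884782] [ 0.50898555 -0.15312363  0.15002967] [ 0.58567936 -0.09566229  0.16597413]
[ 0.54115349 -0.11881651  0.18168952] [ 0.56745278 -0.11974678  0.1834329 ] [ 0.51061447 -0.12434076  0.18590875] [0.82976513 0.03582753 0.00322889]
top 316
[ 0.50500118 -0.13579652  0.17561882] [ 0.58270929 -0.11315366  0.18911354] [ 0.54329026 -0.12332815  0.18400402]
((543.8745727539062, -124.39335632324219), (22.581483840942383, 77.41410827636719), 84.06588745117188)
[ 0.54329781 -0.1235758   0.18372474] -176.62161176970864
top disk 395 [ 0.54321395 -0.12000482  0.16055425] [ 0.51621366 -0.1498875   0.15056314] [ 0.57761542 -0.09591564  0.16593333]
```

```bash
python3 - <<'E'
import cv2
a=cv2.imread("pics/top0.png")[200:330,330:500]; cv2.imwrite("pics/topz.png",cv2.resize(a,None,fx=4.5,fy=4.5,interpolation=cv2.INTER_CUBIC))
a=cv2.imread("pics/scene0.png")[150:290,230:390]; cv2.imwrite("pics/scenez.png",cv2.resize(a,None,fx=4,fy=4,interpolation=cv2.INTER_CUBIC))
E
```

```text
(no output)
```

View pics/topz.png

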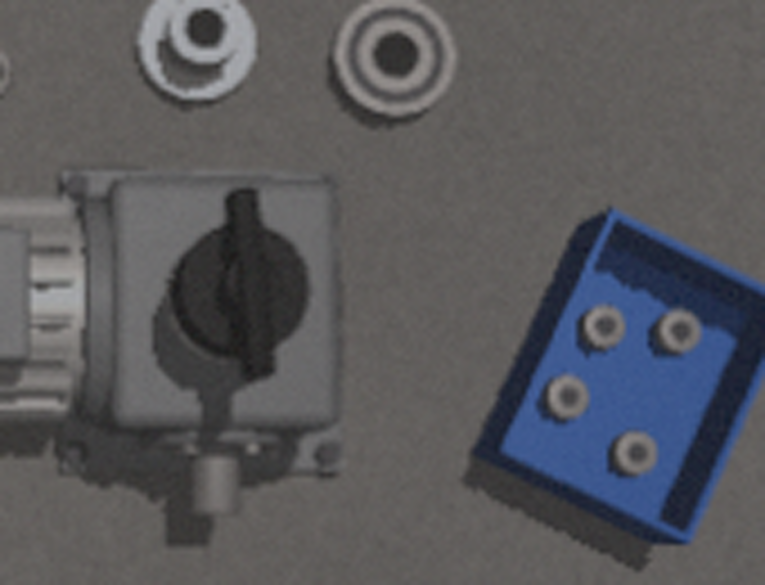

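View pics/scenez.png

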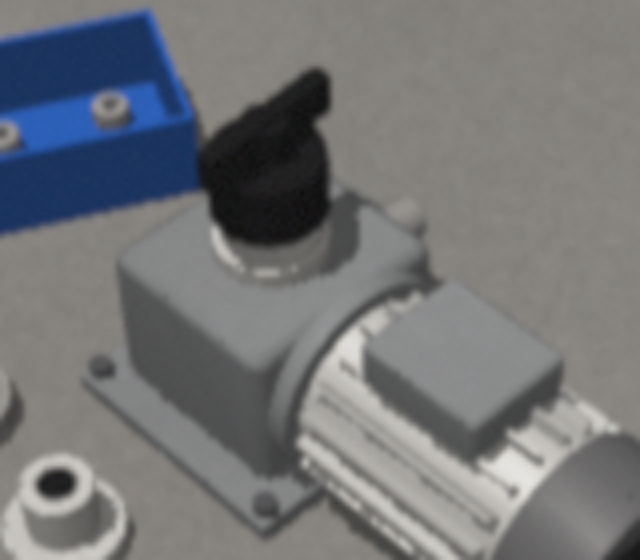

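The crops show the bar ends at top-image pixels of about (384,242) and (388,283). I'll refine the bar pose by casting rays onto the bar-top plane (z = 0.185).

```bash
cat >> h.py <<'E'
def ray(c,uv,z):
    K=np.array(c["camera_matrix"]);d=np.array(c["dist"])
    p=cv2.undistortPoints(np.array(uv,float).reshape(-1,1,2),K,d).reshape(-1,2)
    D=np.c_[p[:,0],-p[:,1],-np.ones(len(p))]@R.from_euler('xyz',c["orientation"],degrees=True).as_matrix().T
    e=np.array(c["eye"]); t=(z-e[2])/D[:,2]; return e+D*t[:,None]
def step(tgt,yaw,nmax=1.0):
    "tool-axis move from the present pose to tgt/yaw (tool down), in jog units"
    from plant import arm
    s=arm.observe(); Rt=R.from_euler('xyz',s["tool_rot"],degrees=True)
    dp=Rt.inv().apply(np.array(tgt)-s["tcp_pos"])/0.1
    rv=(Rt.inv()*R.from_euler('xyz',[180,0,yaw],degrees=True)).as_rotvec(degrees=True)/45
    print("t",round(s["time"],2),"pos",s["tcp_pos"].round(4),"rot",s["tool_rot"].round(2),"q6",s["q"][5].round(1),"F",s["contact_force"].round(1),"M",s["moment"].round(2),"w",round(s["width"],4))
    print("translation",dp.round(3),"turn",rv.round(3))
E
python3 - <<'E'
from h import *
c=dict(np.load("top0.npz"))
print(ray(c,[(383.8,242.2),(388.2,283.3)],.185))
P,m=bar(c,0.170,0.2,(0.543,-0.123),.06)
u=np.argwhere(m)[:,::-1].astype(float); Q=ray(c,u,.185)[:,:2]
print(cv2.minAreaRect((Q*1000).astype(np.float32)), cv2.fitLine((Q*1000).astype(np.float32),cv2.DIST_HUBER,0,.01,.01).ravel())
# case outline for gear: light/neck circle
from plant import arm
step((0.545,-0.122,0.29),4)
E
```

```text
[[ 0.58203341 -0.12169678  0.185     ]
 [ 0.50447008 -0.12644942  0.185     ]]
((542.9407348632812, -123.08065795898438), (24.127212524414062, 78.74088287353516), 81.79459381103516) [ 9.9872088e-01  5.0563090e-02  5.4310248e+02 -1.2299785e+02]
t 0.15 pos [0.2932 0.6074 0.2547] rot [-179.9    -0.    154.23] q6 -2.1 F [0.1 0.2 0.7] M [-0.01 -0.03 -0.03] w 0.088
translation [-5.439 -5.474 -0.344] turn [-1.000e-03  3.000e-03  3.338e+00]
```

```bash
python3 -m jog '[{"translation":[-0.4,-0.4,-0.15],"turn":[0,0,0]},{"translation":[-0.8,-0.8,-0.3],"turn":[0,0,0]},{"translation":[-1,-1,-0.4],"turn":[0,0,0]}]' -1
python3 -m jog '[{"translation":[-0.4,-0.4,0],"turn":[0,0,0]},{"translation":[-0.8,-0.8,0],"turn":[0,0,0]},{"translation":[-1,-1,0],"turn":[0,0,0]}]'
python3 -m jog '[{"translation":[-0.4,-0.4,0],"turn":[0,0,0]},{"translation":[-0.8,-0.8,0],"turn":[0,0,0]},{"translation":[-1,-1,0],"turn":[0,0,0]}]'
python3 -m jog '[{"translation":[-0.4,-0.4,0],"turn":[0,0,0]},{"translation":[-0.8,-0.8,0],"turn":[0,0,0]},{"translation":[-1,-1,0],"turn":[0,0,0]}]'
python3 -c "
from h import *
step((0.543,-0.123,0.29),3)"
```

```text
time: 0.52
tcp_pos: [0.3406, 0.4721, 0.2961]
tool_rot: [-180.0, 0.0, 154.2]
contact_force: [0.2, -0.0, 0.4]
width: 0.0877
time: 0.9
tcp_pos: [0.3869, 0.3383, 0.2955]
tool_rot: [-180.0, 0.0, 154.1]
contact_force: [-0.1, 1.1, 0.6]
width: 0.0881
time: 1.27
tcp_pos: [0.4335, 0.2049, 0.2955]
tool_rot: [-180.0, 0.0, 154.1]
contact_force: [-0.1, -0.2, 0.5]
width: 0.0884
time: 1.65
tcp_pos: [0.4801, 0.0713, 0.2955]
tool_rot: [-180.0, 0.0, 154.1]
contact_force: [1.3, 0.6, -0.7]
width: 0.0876
t 1.65 pos [0.4801 0.0713 0.2955] rot [-1.7997e+02  1.0000e-02  1.5410e+02] q6 -58.6 F [ 1.3  0.6 -0.7] M [0.02 0.01 0.01] w 0.0876
translation [-1.415 -1.473  0.056] turn [0.000e+00 1.000e-03 3.358e+00]
```

Arm motion goes as planned. Next I'll finish the shift, then rotate.

```bash
python3 -m jog '[{"translation":[-0.4,-0.4,0],"turn":[0,0,0]},{"translation":[-0.8,-0.8,0],"turn":[0,0,0]},{"translation":[-1,-1,0],"turn":[0,0,0]}]'
python3 -m jog '[{"translation":[-0.2,-0.23,0],"turn":[0,0,0.2]},{"translation":[-0.41,-0.47,0.05],"turn":[0,0,0.4]},{"translation":[-0.41,-0.47,0.05],"turn":[0,0,0.6]},{"translation":[-0.41,-0.47,0.05],"turn":[0,0,0.8]},{"translation":[-0.41,-0.47,0.05],"turn":[0,0,1]}]'
python3 -m jog '[{"translation":[0,0,0],"turn":[0,0,0.2]},{"translation":[0,0,0],"turn":[0,0,0.4]},{"translation":[0,0,0],"turn":[0,0,0.6]},{"translation":[0,0,0],"turn":[0,0,0.8]},{"translation":[0,0,0],"turn":[0,0,1]}]'
python3 -m jog '[{"translation":[0,0,0],"turn":[0,0,0.2]},{"translation":[0,0,0],"turn":[0,0,0.4]},{"translation":[0,0,0],"turn":[0,0,0.6]},{"translation":[0,0,0],"turn":[0,0,0.8]},{"translation":[0,0,0],"turn":[0,0,1]}]'
python3 -m jog '[{"translation":[0,0,0],"turn":[0,0,0.2]},{"translation":[0,0,0],"turn":[0,0,0.36]},{"translation":[0,0,0],"turn":[0,0,0.36]},{"translation":[0,0,0],"turn":[0,0,0.36]}]'
python3 - <<'E'
from h import *
from plant import eyes
step((0.543,-0.123,0.29),3)
c=eyes.capture("wrist"); cv2.imwrite("pics/w1.png",c["pixels"][:,:,::-1]); np.savez("w1.npz",**c)
P,m=bar(c,0.176,0.2,(0.543,-0.123),.06)
u=np.argwhere(m)[:,::-1].astype(float); Q=ray(c,u,.185)[:,:2]
print(len(P),np.median(P,0),cv2.minAreaRect((P[:,:2]*1000).astype(np.float32)),cv2.minAreaRect((Q*1000).astype(np.float32)), cv2.fitLine((Q*1000).astype(np.float32),cv2.DIST_HUBER,0,.01,.01).ravel())
E
```

```text
time: 2.02
tcp_pos: [0.5267, -0.0623, 0.2954]
tool_rot: [-180.0, -0.0, 154.1]
contact_force: [-0.2, -0.6, 0.7]
width: 0.0881
time: 2.65
tcp_pos: [0.5425, -0.1201, 0.2902]
tool_rot: [-180.0, -0.0, 108.9]
contact_force: [0.3, 0.1, 0.5]
width: 0.0882
time: 3.28
tcp_pos: [0.5426, -0.1199, 0.2903]
tool_rot: [-180.0, 0.0, 63.9]
contact_force: [-0.1, 0.3, -0.1]
width: 0.0881
time: 3.9
tcp_pos: [0.5426, -0.1199, 0.2903]
tool_rot: [-180.0, 0.0, 18.9]
contact_force: [-0.7, -0.8, 1.3]
width: 0.088
time: 4.4
tcp_pos: [0.5427, -0.1199, 0.2905]
tool_rot: [-180.0, 0.0, 3.1]
contact_force: [0.1, -0.7, -0.3]
width: 0.0879
t 4.4 pos [ 0.5427 -0.1199  0.2905] rot [-1.7999e+02  2.0000e-02  3.1500e+00] q6 71.8 F [ 0.1 -0.7 -0.3] M [-0.03  0.15  0.02] w 0.0879
translation [0.001 0.031 0.005] turn [-0.     0.     0.003]
2871 [ 0.54585336 -0.1263119   0.18368627] ((547.0112915039062, -126.52130126953125), (23.170700073242188, 78.12113189697266), 83.87541961669922) ((547.8944091796875, -126.33306121826172), (77.81935119628906, 22.580549240112305), 3.126035451889038) [ 9.9743438e-01  7.1586356e-02  5.4487195e+02 -1.2614422e+02]
```

View pics/w1.png

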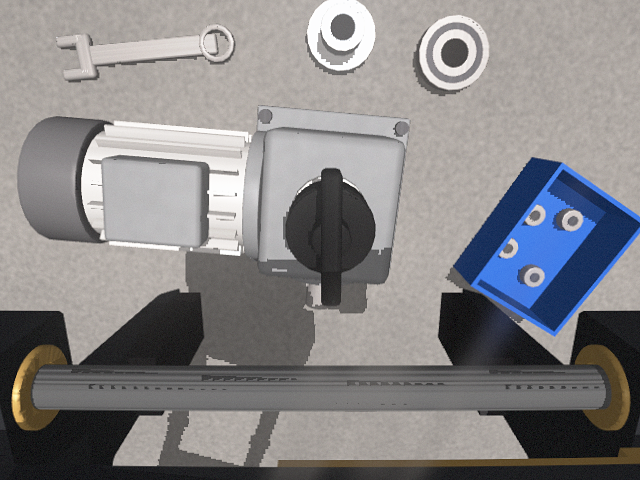

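The wrist view shows the bar upright in the image: top end around (331,170), bottom end around (331,303), columns about 321–341. I'll cast rays at those points.

```bash
python3 - <<'E'
from h import *
c=dict(np.load("w1.npz"))
a=c["pixels"]
for r in (175,240,298):print(r,a[r,312:350].max(-1))
cv2.imwrite("pics/w1z.png",cv2.resize(a[155:320,250:410,::-1],None,fx=3.6,fy=3.6,interpolation=cv2.INTER_CUBIC))
Q=ray(c,[(330.5,172),(331,298)],.185); print(Q, Q.mean(0)); d=Q[0]-Q[1]; print(np.degrees(np.arctan2(d[1],d[0])),np.linalg.norm(d))
E
```

```text
175 [188 189 192 192 195 193 179 182 181  62  52  55  60  60  58  61  63  56
  63  60  61  59  61  57  58  64  64  64  54  40 168 191 190 191 193 190
 192 191]
240 [44 51 49 53 51 55 52 49 53 44 43 44 49 52 49 46 53 51 52 49 52 51 53 48
 54 51 46 50 45 39 57 52 51 50 48 53 49 51]
298 [ 97 180 191 188 193 195 197 198 205  54  40  46  42  46  44  40  51  48
  50  53  46  54  52  52  52  50  46  50  50 101  99  97 100 101 101  99
 101  98]
[[ 0.58618017 -0.12372446  0.185     ]
 [ 0.51286753 -0.12847923  0.185     ]] [ 0.54952385 -0.12610185  0.185     ]
3.7107792465945004 0.07346666915330392
```

View pics/w1z.png

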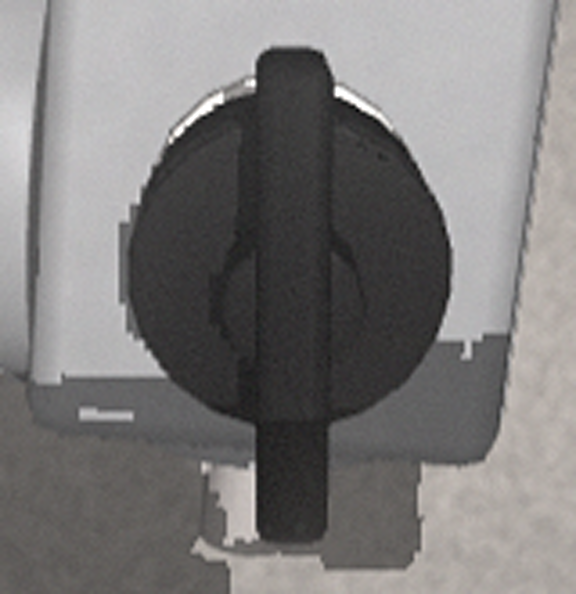

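```bash
python3 - <<'E'
from h import *
c=dict(np.load("w1.npz")); print(c["eye"],c["orientation"])
Q=ray(c,[(331,174),(331.2,305)],.185); print(Q, Q.mean(0)); d=Q[0]-Q[1]; print(np.degrees(np.arctan2(d[1],d[0])),np.linalg.norm(d))
W,ok=cloud(c)
for r in range(166,308,6): print(r,W[r,331].round(4),end=';')
print()
# cap disc: contour of dark region edge at z=.161 (left/right extremes)
Q=ray(c,[(250+128/3.6,155+260/3.6),(250+450/3.6,155+260/3.6)],.161);print(Q,Q.mean(0),np.ptp(Q[:,1]))
E
```

```text
[ 0.61308608 -0.11699954  0.41887808] [-1.57565920e+01  3.01133858e-02 -8.68764244e+01]
[[ 0.58512017 -0.12405972  0.185     ]
 [ 0.50842516 -0.12886984  0.185     ]] [ 0.54677267 -0.12646478  0.185     ]
3.5887514819212902 0.07684569747944527
166 [ 0.5808 -0.1263  0.1003];172 [ 0.5859 -0.1241  0.1822];178 [ 0.5829 -0.1242  0.1846];184 [ 0.5796 -0.1244  0.1845];190 [ 0.5765 -0.1246  0.1852];196 [ 0.5729 -0.1248  0.1835];202 [ 0.5695 -0.125   0.1834];208 [ 0.5662 -0.1252  0.1836];214 [ 0.5631 -0.1254  0.1851];220 [ 0.5594 -0.1257  0.1837];226 [ 0.556  -0.1259  0.184 ];232 [ 0.5526 -0.1261  0.1844];238 [ 0.5491 -0.1263  0.1844];244 [ 0.5459 -0.1264  0.1854];250 [ 0.5422 -0.1267  0.1848];256 [ 0.5386 -0.1269  0.1848];262 [ 0.5347 -0.1272  0.1837];268 [ 0.5312 -0.1274  0.1842];274 [ 0.5272 -0.1276  0.1834];280 [ 0.5238 -0.1278  0.1842];286 [ 0.5202 -0.128   0.1846];292 [ 0.5164 -0.1283  0.1844];298 [ 0.5128 -0.1285  0.1848];304 [ 0.509  -0.1287  0.1848];
[[ 0.54809098 -0.09879052  0.161     ]
 [ 0.55110661 -0.15388011  0.161     ]] [ 0.54959879 -0.12633531  0.161     ] 0.05508959421622195
```

All checks agree: bar top at z = 0.1845, length about 77–79 mm, disc width 55 mm. The three cameras put the centre at roughly (0.546, -0.125) with yaw about 3.6°. Now I'll descend with the jaws open.

```bash
python3 - <<'E'
from h import *
step((0.546,-0.125,0.182),3.6)
E
python3 -m jog '[{"translation":[0.03,0.05,0.3],"turn":[0,0,-0.01]},{"translation":[0.03,0.05,0.6],"turn":[0,0,-0.01]},{"translation":[0.03,0.05,0.8],"turn":[0,0,-0.01]},{"translation":[0.03,0.05,0.9],"turn":[0,0,-0.01]},{"translation":[0.03,0.05,0.9],"turn":[0,0,-0.01]}]' -1
python3 - <<'E'
from h import *
from plant import eyes
step((0.546,-0.125,0.182),3.6)
c=eyes.capture("wrist"); cv2.imwrite("pics/w2.png",c["pixels"][:,:,::-1]); np.savez("w2.npz",**c)
E
```

```text
t 4.45 pos [ 0.5427 -0.1199  0.2906] rot [-1.7999e+02  2.0000e-02  3.1200e+00] q6 71.8 F [ 0.1  0.4 -0.2] M [0.02 0.14 0.02] w 0.0879
translation [0.03  0.053 1.086] turn [-0.     0.    -0.011]
time: 5.08
tcp_pos: [0.5459, -0.1247, 0.2003]
tool_rot: [-180.0, 0.1, 3.5]
contact_force: [-0.7, -0.4, 0.1]
width: 0.0875
t 5.08 pos [ 0.5459 -0.1247  0.2003] rot [-1.7998e+02  5.0000e-02  3.4900e+00] q6 71.1 F [-0.7 -0.4  0.1] M [-0.01  0.15  0.01] w 0.0875
translation [0.001 0.003 0.183] turn [-0.     0.001 -0.002]
```

View pics/w2.png

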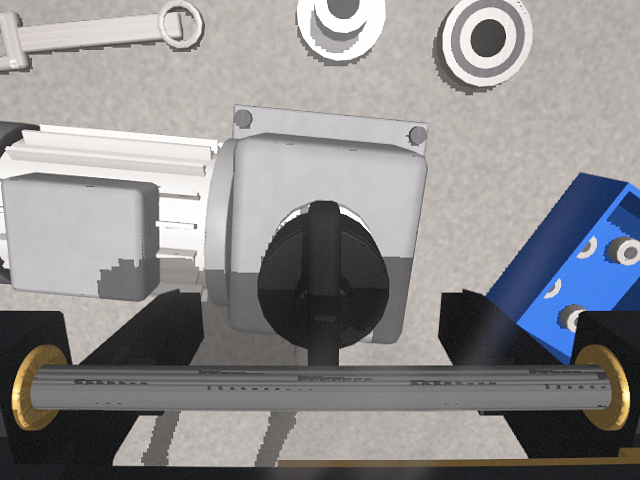

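The bar (columns 308–340) sits between the fingers, whose inner edges are at 203 and 441, so the jaws are centred within about 1 mm. Now I'll descend and close to about 15.5 mm, loose around the bar, so the cap stays free to drop.

```bash
python3 -m jog '[{"translation":[0,0,0.09],"turn":[0,0,0]},{"translation":[0,0,0.18],"turn":[0,0,0]},{"translation":[0,0,0.18],"turn":[0,0,0]}]' -1
python3 -m jog '[{"translation":[0,0,0],"turn":[0,0,0]},{"translation":[0,0,0],"turn":[0,0,0]},{"translation":[0,0,0],"turn":[0,0,0]},{"translation":[0,0,0],"turn":[0,0,0]},{"translation":[0,0,0],"turn":[0,0,0]},{"translation":[0,0,0],"turn":[0,0,0]}]' 0.65
python3 -c "
from h import *
step((0.546,-0.125,0.182),3.6)"
```

```text
time: 5.5
tcp_pos: [0.5454, -0.1246, 0.1816]
tool_rot: [-180.0, 0.1, 3.5]
contact_force: [-0.0, 0.5, 0.1]
width: 0.0882
time: 6.25
tcp_pos: [0.5461, -0.1248, 0.1828]
tool_rot: [180.0, -0.0, 3.5]
contact_force: [0.1, 0.3, 0.0]
width: 0.03
t 6.25 pos [ 0.5461 -0.1248  0.1828] rot [180.    -0.     3.48] q6 71.1 F [0.1 0.3 0. ] M [0.02 0.15 0.03] w 0.03
translation [-0.001  0.002  0.008] turn [ 0.    -0.    -0.003]
```

Still closing, so I'll wait.

```bash
python3 -m jog '[{"translation":[0,0,0],"turn":[0,0,0]},{"translation":[0,0,0],"turn":[0,0,0]},{"translation":[0,0,0],"turn":[0,0,0]}]' 0.65
python3 -c "
from h import *
step((0.546,-0.125,0.182),3.6)"
```

```text
time: 6.62
tcp_pos: [0.5461, -0.1248, 0.1827]
tool_rot: [180.0, 0.0, 3.5]
contact_force: [0.1, 0.4, 0.7]
width: 0.0155
t 6.62 pos [ 0.5461 -0.1248  0.1827] rot [180.     0.     3.48] q6 71.1 F [0.1 0.4 0.7] M [-0.06  0.18  0.03] w 0.0155
translation [-0.001  0.002  0.007] turn [ 0.     0.    -0.003]
```

Caged with no contact force. Turning backward means +yaw, which is negative about tool z. First 35°, in slow rows.

```bash
python3 -m jog '[{"translation":[0,0,0],"turn":[0,0,-0.12]},{"translation":[0,0,0],"turn":[0,0,-0.24]},{"translation":[0,0,0],"turn":[0,0,-0.36]},{"translation":[0,0,0],"turn":[0,0,-0.48]},{"translation":[0,0,0],"turn":[0,0,-0.6]},{"translation":[0,0,0],"turn":[0,0,-0.7]},{"translation":[0,0,0],"turn":[0,0,-0.8]},{"translation":[0,0,0],"turn":[0,0,-0.8]}]' 
python3 - <<'E'
from h import *
from plant import eyes
step((0.546,-0.125,0.182),3.6)
c=eyes.capture("scene"); cv2.imwrite("pics/s2.png",cv2.resize(c["pixels"][130:270,220:400,::-1],None,fx=4,fy=4,interpolation=cv2.INTER_CUBIC))
E
```

```text
time: 7.62
tcp_pos: [0.546, -0.1253, 0.1827]
tool_rot: [180.0, 0.0, 39.4]
contact_force: [-0.1, -2.8, -0.3]
width: 0.0151
t 7.62 pos [ 0.546  -0.1253  0.1827] rot [1.7997e+02 4.0000e-02 3.9420e+01] q6 35.2 F [-0.1 -2.8 -0.3] M [-0.38  0.19 -0.03] w 0.0151
translation [ 0.002 -0.002  0.007] turn [0.001 0.001 0.796]
```

View pics/s2.png

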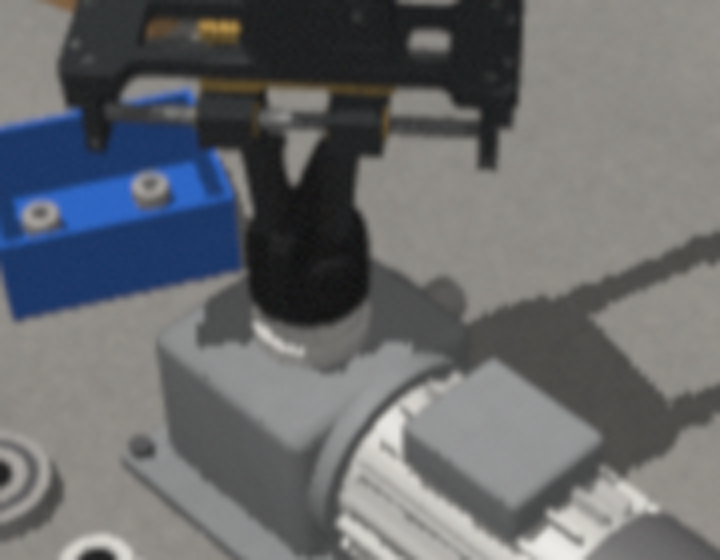

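The cap has turned with the jaws and is still high: the black rim to silver neck edge is near scene pixel (297,210). I'll continue backward in steps, tracking that edge, which should shift about 5 px down on a drop.

```bash
cat >> h.py <<'E'
def rim(tag):
    from plant import eyes
    c=eyes.capture("scene"); np.savez(tag+".npz",**c)
    g=c["pixels"].max(-1).astype(int)
    out=[]
    for u in (288,290,292,294,296):
        col=g[190:240,u]; i=np.argmax(np.diff(col)); out.append((u,190+int(i),int(col[i]),int(col[min(i+1,49)])))
    print(tag,out)
    cv2.imwrite(f"pics/{tag}.png",cv2.resize(c["pixels"][130:270,220:400,::-1],None,fx=4,fy=4,interpolation=cv2.INTER_CUBIC))
E
python3 - <<'E'
from h import *
rim("s3")
E
python3 -m jog '[{"translation":[0,0,0],"turn":[0,0,-0.12]},{"translation":[0,0,0],"turn":[0,0,-0.24]},{"translation":[0,0,0],"turn":[0,0,-0.36]},{"translation":[0,0,0],"turn":[0,0,-0.48]},{"translation":[0,0,0],"turn":[0,0,-0.6]},{"translation":[0,0,0],"turn":[0,0,-0.6]}]' 
python3 - <<'E'
from h import *
step((0.546,-0.125,0.182),3.6)
rim("s4")
E
```

```text
s3 [(288, 213, 144, 175), (290, 214, 132, 166), (292, 215, 131, 165), (294, 216, 138, 169), (296, 211, 55, 86)]
time: 8.48
tcp_pos: [0.5462, -0.1247, 0.1828]
tool_rot: [180.0, -0.0, 66.4]
contact_force: [-0.2, -0.2, 0.1]
width: 0.0157
t 8.47 pos [ 0.5462 -0.1247  0.1828] rot [ 1.7999e+02 -2.0000e-02  6.6370e+01] q6 8.2 F [-0.2 -0.2  0.1] M [-0.18  0.12  0.  ] w 0.0157
translation [-0.004 -0.001  0.008] turn [ 0.    -0.     1.395]
s4 [(288, 209, 51, 80), (290, 209, 37, 65), (292, 210, 41, 73), (294, 210, 36, 65), (296, 211, 58, 88)]
```

View pics/s4.png

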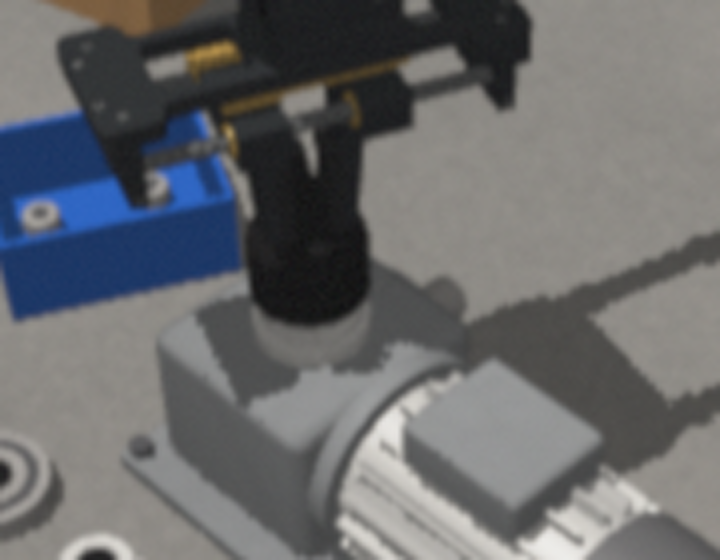

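```bash
python3 - <<'E'
from h import *
from plant import eyes
c=eyes.capture("wrist"); cv2.imwrite("pics/w4.png",c["pixels"][:,:,::-1])
E
```

```text
(no output)
```

View pics/w4.png

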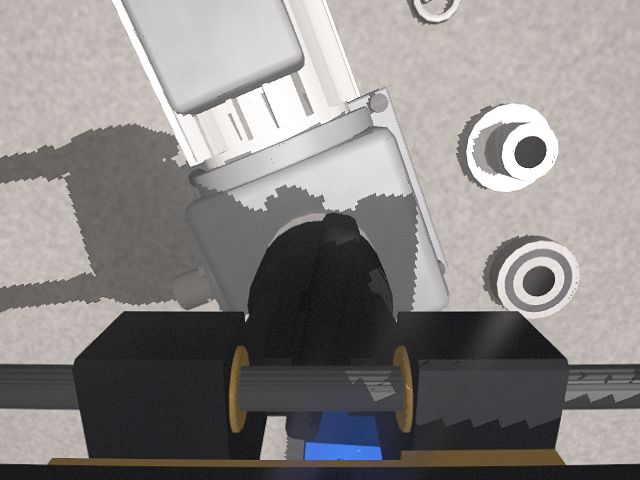

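The wrist view shows the bar end at (343,222), about 10° behind the jaws, as expected from the loose cage. The cap has turned about 0.9 rad, and the scene view shows it still level with its edge near row 210.

```bash
python3 -m jog '[{"translation":[0,0,0],"turn":[0,0,-0.12]},{"translation":[0,0,0],"turn":[0,0,-0.24]},{"translation":[0,0,0],"turn":[0,0,-0.36]},{"translation":[0,0,0],"turn":[0,0,-0.44]},{"translation":[0,0,0],"turn":[0,0,-0.44]}]' 
python3 - <<'E'
from h import *
step((0.546,-0.125,0.182),3.6)
rim("s5")
E
python3 -m jog '[{"translation":[0,0,0],"turn":[0,0,-0.12]},{"translation":[0,0,0],"turn":[0,0,-0.24]},{"translation":[0,0,0],"turn":[0,0,-0.36]},{"translation":[0,0,0],"turn":[0,0,-0.36]}]' 
python3 - <<'E'
from h import *
step((0.546,-0.125,0.182),3.6)
rim("s6")
E
```

```text
time: 9.2
tcp_pos: [0.546, -0.1244, 0.1827]
tool_rot: [-180.0, -0.0, 86.2]
contact_force: [-1.1, -0.2, 1.0]
width: 0.0155
t 9.2 pos [ 0.546  -0.1244  0.1827] rot [-1.7998e+02 -3.0000e-02  8.6170e+01] q6 -11.6 F [-1.1 -0.2  1. ] M [-0.09  0.22 -0.03] w 0.0155
translation [-0.006  0.001  0.007] turn [-1.000e-03 -0.000e+00  1.835e+00]
s5 [(288, 209, 50, 80), (290, 209, 38, 66), (292, 210, 43, 73), (294, 211, 64, 92), (296, 211, 56, 87)]
time: 9.75
tcp_pos: [0.5457, -0.1244, 0.1826]
tool_rot: [-180.0, -0.0, 102.3]
contact_force: [-2.5, 0.5, 1.8]
width: 0.0155
t 9.75 pos [ 0.5457 -0.1244  0.1826] rot [-1.7995e+02 -5.0000e-02  1.0235e+02] q6 -27.8 F [-2.5  0.5  1.8] M [ 0.07  0.42 -0.01] w 0.0155
translation [-0.006  0.002  0.006] turn [-2.000e-03  0.000e+00  2.194e+00]
s6 [(288, 209, 51, 79), (290, 209, 36, 65), (292, 210, 40, 73), (294, 211, 63, 92), (296, 211, 58, 87)]
```

```bash
python3 -m jog '[{"translation":[0,0,0],"turn":[0,0,-0.12]},{"translation":[0,0,0],"turn":[0,0,-0.24]},{"translation":[0,0,0],"turn":[0,0,-0.36]},{"translation":[0,0,0],"turn":[0,0,-0.36]}]' 
python3 - <<'E'
from h import *
step((0.546,-0.125,0.182),3.6)
rim("s7")
E
python3 -m jog '[{"translation":[0,0,0],"turn":[0,0,-0.12]},{"translation":[0,0,0],"turn":[0,0,-0.24]},{"translation":[0,0,0],"turn":[0,0,-0.36]},{"translation":[0,0,0],"turn":[0,0,-0.36]}]' 
python3 - <<'E'
from h import *
step((0.546,-0.125,0.182),3.6)
rim("s8")
E
```

```text
time: 10.3
tcp_pos: [0.5455, -0.1247, 0.182]
tool_rot: [-179.9, -0.0, 118.5]
contact_force: [-2.2, -0.6, 0.7]
width: 0.0156
t 10.3 pos [ 0.5455 -0.1247  0.182 ] rot [-1.7993e+02 -5.0000e-02  1.1852e+02] q6 -43.9 F [-2.2 -0.6  0.7] M [-0.1   0.36 -0.03] w 0.0156
translation [-0.005  0.003 -0.   ] turn [-2.000e-03  1.000e-03  2.554e+00]
s7 [(288, 213, 76, 117), (290, 214, 70, 108), (292, 215, 93, 139), (294, 215, 75, 112), (296, 214, 37, 67)]
time: 10.85
tcp_pos: [0.5453, -0.1249, 0.1823]
tool_rot: [-179.9, -0.1, 134.7]
contact_force: [-4.0, -1.8, -1.5]
width: 0.0157
t 10.85 pos [ 0.5453 -0.1249  0.1823] rot [-1.7993e+02 -8.0000e-02  1.3467e+02] q6 -60.1 F [-4.  -1.8 -1.5] M [-0.21  0.7  -0.38] w 0.0157
translation [-0.006  0.004  0.003] turn [-3.000e-03  1.000e-03  2.913e+00]
s8 [(288, 213, 74, 117), (290, 214, 71, 108), (292, 215, 94, 140), (294, 215, 77, 115), (296, 215, 68, 108)]
```

The edge moved down 4–5 px, and the z moment now shows a stop, so it probably dropped. Checking.

View pics/s8.png

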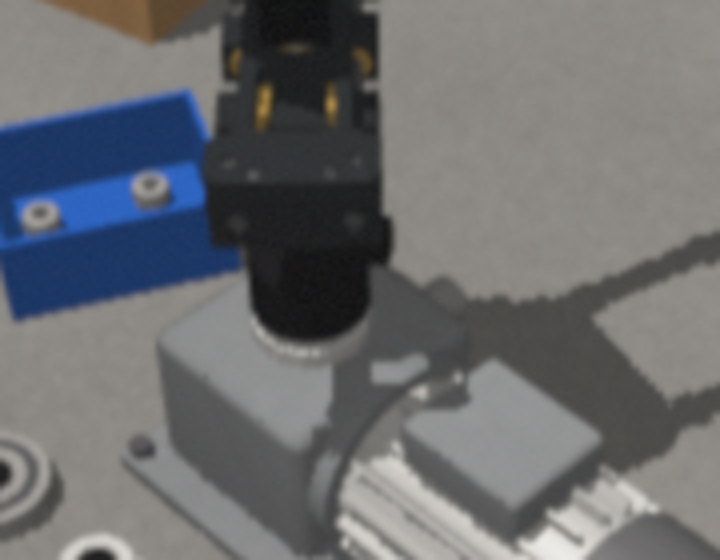

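```bash
python3 - <<'E'
from h import *
from plant import eyes
for n in ("top",):
    c=eyes.capture(n)
for t in ("scene0","s6","s8"):
    c=dict(np.load(t+".npz")); W,ok=cloud(c)
    g=c["pixels"].max(-1)
    # cap side below disc: lowest black points near the axis
    P=W[180:216,292]; k=g[180:216,292]
    print(t,[(180+i,int(k[i]),round(P[i,2],4)) for i in range(20,36)])
E
```

```text
scene0 [(200, 23, np.float64(0.1571)), (201, 25, np.float64(0.1535)), (202, 21, np.float64(0.1501)), (203, 24, np.float64(0.1475)), (204, 26, np.float64(0.1451)), (205, 26, np.float64(0.1422)), (206, 24, np.float64(0.1401)), (207, 22, np.float64(0.1371)), (208, 23, np.float64(0.1356)), (209, 22, np.float64(0.1323)), (210, 39, np.float64(0.1299)), (211, 70, np.float64(0.1279)), (212, 93, np.float64(0.1209)), (213, 101, np.float64(0.119)), (214, 101, np.float64(0.114)), (215, 102, np.float64(0.1111))]
s6 [(200, 26, np.float64(0.1556)), (201, 28, np.float64(0.1531)), (202, 24, np.float64(0.151)), (203, 26, np.float64(0.1485)), (204, 26, np.float64(0.1459)), (205, 25, np.float64(0.1429)), (206, 27, np.float64(0.1394)), (207, 29, np.float64(0.137)), (208, 23, np.float64(0.1354)), (209, 25, np.float64(0.134)), (210, 40, np.float64(0.129)), (211, 73, np.float64(0.1275)), (212, 99, np.float64(0.1197)), (213, 107, np.float64(0.1158)), (214, 107, np.float64(0.1152)), (215, 108, np.float64(0.1103))]
s8 [(200, 23, np.float64(0.15)), (201, 23, np.float64(0.1506)), (202, 25, np.float64(0.149)), (203, 22, np.float64(0.1466)), (204, 25, np.float64(0.146)), (205, 24, np.float64(0.1416)), (206, 22, np.float64(0.1416)), (207, 23, np.float64(0.1399)), (208, 27, np.float64(0.1351)), (209, 26, np.float64(0.132)), (210, 24, np.float64(0.128)), (211, 27, np.float64(0.126)), (212, 28, np.float64(0.1263)), (213, 31, np.float64(0.1211)), (214, 53, np.float64(0.1195)), (215, 94, np.float64(0.117))]
```

The scene view shows a thin collar gap. The rim edge is now at about z = 0.118, where 0.117 is expected after the drop, and it was 0.127 before. The drop is confirmed. I'll back off within the slack, follow down 10 mm, then turn clockwise.

```bash
python3 -m jog '[{"translation":[0,0,0],"turn":[0,0,0.12]},{"translation":[0,0,0],"turn":[0,0,0.2]},{"translation":[0,0,0.05],"turn":[0,0,0.2]},{"translation":[0,0,0.1],"turn":[0,0,0.2]},{"translation":[0,0,0.1],"turn":[0,0,0.2]}]' 
python3 -c "
from h import *
step((0.546,-0.125,0.172),3.6)"
python3 -m jog '[{"translation":[0,0,0],"turn":[0,0,0.12]},{"translation":[0,0,0],"turn":[0,0,0.24]},{"translation":[0,0,0],"turn":[0,0,0.36]},{"translation":[0,0,0],"turn":[0,0,0.48]},{"translation":[0,0,0],"turn":[0,0,0.6]},{"translation":[0,0,0],"turn":[0,0,0.72]},{"translation":[0,0,0],"turn":[0,0,0.72]}]' 
python3 - <<'E'
from h import *
step((0.546,-0.125,0.172),3.6)
rim("s9")
E
```

```text
time: 11.58
tcp_pos: [0.5463, -0.1255, 0.1731]
tool_rot: [-180.0, 0.1, 125.9]
contact_force: [-4.0, -3.6, 0.9]
width: 0.0152
t 11.57 pos [ 0.5463 -0.1255  0.1731] rot [-1.7998e+02  9.0000e-02  1.2588e+02] q6 -51.3 F [-4.  -3.6  0.9] M [-0.61  0.57 -0.11] w 0.0152
translation [0.006 0.    0.011] turn [2.000e-03 2.000e-03 2.717e+00]
time: 12.45
tcp_pos: [0.5462, -0.1262, 0.1732]
tool_rot: [180.0, 0.2, 93.5]
contact_force: [-4.1, -5.5, 0.2]
width: 0.0158
t 12.45 pos [ 0.5462 -0.1262  0.1732] rot [1.7999e+02 1.6000e-01 9.3460e+01] q6 -18.9 F [-4.1 -5.5  0.2] M [-0.91  0.81  0.14] w 0.0158
translation [ 0.012 -0.001  0.012] turn [0.003 0.002 1.997]
s9 [(288, 212, 40, 69), (290, 213, 40, 69), (292, 215, 92, 140), (294, 216, 112, 154), (296, 215, 68, 109)]
```

```bash
python3 -m jog '[{"translation":[-0.01,-0.01,0.01],"turn":[0,0,0.12]},{"translation":[-0.01,-0.01,0.01],"turn":[0,0,0.24]},{"translation":[-0.01,-0.01,0.01],"turn":[0,0,0.36]},{"translation":[-0.01,-0.01,0.02],"turn":[0,0,0.48]},{"translation":[-0.01,-0.01,0.02],"turn":[0,0,0.6]},{"translation":[-0.01,-0.01,0.02],"turn":[0,0,0.6]}]' 
python3 - <<'E'
from h import *
step((0.546,-0.125,0.172),3.6)
rim("s10")
E
python3 -m jog '[{"translation":[0,0,0],"turn":[0,0,0.12]},{"translation":[0,0,0.01],"turn":[0,0,0.24]},{"translation":[0,0,0.02],"turn":[0,0,0.36]},{"translation":[0,0,0.02],"turn":[0,0,0.44]},{"translation":[0,0,0.02],"turn":[0,0,0.44]}]' 
python3 - <<'E'
from h import *
step((0.546,-0.125,0.172),3.6)
rim("s11")
E
```

```text
time: 13.25
tcp_pos: [0.5457, -0.1259, 0.1713]
tool_rot: [179.9, -0.0, 66.5]
contact_force: [-2.8, -1.2, 0.7]
width: 0.0155
t 13.25 pos [ 0.5457 -0.1259  0.1713] rot [ 1.7992e+02 -2.0000e-02  6.6480e+01] q6 8.0 F [-2.8 -1.2  0.7] M [-0.17  0.49 -0.  ] w 0.0155
translation [ 0.01  -0.001 -0.007] turn [ 1.000e-03 -1.000e-03  1.397e+00]
s10 [(288, 213, 52, 84), (290, 214, 53, 86), (292, 214, 37, 67), (294, 215, 52, 85), (296, 215, 48, 84)]
time: 13.92
tcp_pos: [0.5458, -0.1255, 0.1691]
tool_rot: [180.0, -0.1, 46.8]
contact_force: [-1.3, 0.7, 1.1]
width: 0.0153
t 13.93 pos [ 0.5458 -0.1255  0.1691] rot [ 1.7996e+02 -8.0000e-02  4.6760e+01] q6 27.7 F [-1.3  0.7  1.1] M [ 0.03  0.45 -0.01] w 0.0153
translation [ 0.005 -0.002 -0.029] turn [ 0.    -0.002  0.959]
s11 [(288, 213, 50, 97), (290, 215, 84, 136), (292, 215, 49, 92), (294, 216, 78, 119), (296, 216, 87, 140)]
```

```bash
python3 -m jog '[{"translation":[0,0,0],"turn":[0,0,0.12]},{"translation":[0,0,0],"turn":[0,0,0.24]},{"translation":[0,0,0],"turn":[0,0,0.36]},{"translation":[0,0,0],"turn":[0,0,0.48]},{"translation":[0,0,0],"turn":[0,0,0.6]},{"translation":[0,0,0],"turn":[0,0,0.6]}]' 
python3 - <<'E'
from h import *
step((0.546,-0.125,0.172),3.6)
rim("s12")
E
python3 -m jog '[{"translation":[0,0,0],"turn":[0,0,0.12]},{"translation":[0,0,0],"turn":[0,0,0.24]},{"translation":[0,0,0],"turn":[0,0,0.24]}]' 
python3 - <<'E'
from h import *
step((0.546,-0.125,0.172),3.6)
rim("s13")
E
```

```text
time: 14.72
tcp_pos: [0.5457, -0.1256, 0.1684]
tool_rot: [180.0, -0.1, 19.8]
contact_force: [0.7, 0.3, 0.1]
width: 0.0156
t 14.72 pos [ 0.5457 -0.1256  0.1684] rot [ 1.80e+02 -6.00e-02  1.98e+01] q6 54.6 F [0.7 0.3 0.1] M [ 0.04  0.17 -0.06] w 0.0156
translation [ 0.005 -0.005 -0.036] turn [-0.    -0.001  0.36 ]
s12 [(288, 215, 75, 111), (290, 215, 68, 124), (292, 216, 68, 114), (294, 216, 57, 105), (296, 216, 53, 98)]
time: 15.15
tcp_pos: [0.5455, -0.1258, 0.1686]
tool_rot: [-180.0, -0.0, 9.0]
contact_force: [0.4, 0.1, -0.4]
width: 0.0156
t 15.15 pos [ 0.5455 -0.1258  0.1686] rot [-1.80e+02 -3.00e-02  9.03e+00] q6 65.4 F [ 0.4  0.1 -0.4] M [0.08 0.18 0.04] w 0.0156
translation [ 0.007 -0.007 -0.034] turn [-0.    -0.001  0.121]
s13 [(288, 215, 70, 104), (290, 215, 53, 96), (292, 216, 49, 88), (294, 216, 42, 73), (296, 217, 61, 91)]
```

```bash
python3 -m jog '[{"translation":[0,0,0],"turn":[0,0,0.12]},{"translation":[0,0,0],"turn":[0,0,0.24]},{"translation":[0,0,0],"turn":[0,0,0.24]}]' 
python3 - <<'E'
from h import *
step((0.546,-0.125,0.172),3.6)
rim("s14")
E
python3 -m jog '[{"translation":[0,0,0],"turn":[0,0,0.1]},{"translation":[0,0,0],"turn":[0,0,0.14]},{"translation":[0,0,0],"turn":[0,0,0.14]}]' 
python3 - <<'E'
from h import *
step((0.546,-0.125,0.172),3.6)
rim("s15")
E
```

```text
time: 15.58
tcp_pos: [0.5453, -0.1258, 0.1687]
tool_rot: [-180.0, -0.0, -1.8]
contact_force: [0.3, 0.1, 0.2]
width: 0.0152
t 15.57 pos [ 0.5453 -0.1258  0.1687] rot [-1.7999e+02 -1.0000e-02 -1.7500e+00] q6 76.2 F [0.3 0.1 0.2] M [0.09 0.1  0.03] w 0.0152
translation [ 0.007 -0.008 -0.033] turn [-0.    -0.    -0.119]
s14 [(288, 215, 57, 92), (290, 216, 52, 85), (292, 216, 40, 69), (294, 217, 58, 89), (296, 217, 54, 88)]
time: 16.0
tcp_pos: [0.5451, -0.1258, 0.1686]
tool_rot: [-180.0, 0.0, -8.1]
contact_force: [-0.4, 0.5, -1.4]
width: 0.0153
t 16.0 pos [ 0.5451 -0.1258  0.1686] rot [-179.99    0.     -8.12] q6 82.6 F [-0.4  0.5 -1.4] M [ 0.21  0.1  -0.04] w 0.0153
translation [ 0.007 -0.009 -0.034] turn [-0.    0.   -0.26]
s15 [(288, 215, 51, 81), (290, 216, 51, 82), (292, 216, 38, 67), (294, 217, 59, 95), (296, 217, 52, 87)]
```

```bash
python3 -m jog '[{"translation":[0,0,0],"turn":[0,0,0.1]},{"translation":[0,0,0],"turn":[0,0,0.14]},{"translation":[0,0,0],"turn":[0,0,0.14]}]' 
python3 - <<'E'
from h import *
step((0.546,-0.125,0.172),3.6)
rim("s16")
E
python3 - <<'E'
from h import *
from plant import eyes
c=eyes.capture("wrist"); cv2.imwrite("pics/w16.png",c["pixels"][:,:,::-1])
E
```

```text
time: 16.42
tcp_pos: [0.5452, -0.1258, 0.1687]
tool_rot: [-180.0, 0.0, -14.4]
contact_force: [0.2, 1.2, -1.8]
width: 0.0157
t 16.43 pos [ 0.5452 -0.1258  0.1687] rot [-179.99    0.    -14.45] q6 88.9 F [ 0.2  1.2 -1.8] M [0.17 0.1  0.03] w 0.0157
translation [ 0.006 -0.009 -0.033] turn [-0.     0.    -0.401]
s16 [(288, 215, 49, 78), (290, 216, 57, 94), (292, 216, 43, 78), (294, 217, 58, 92), (296, 217, 55, 89)]
```

View pics/w16.png

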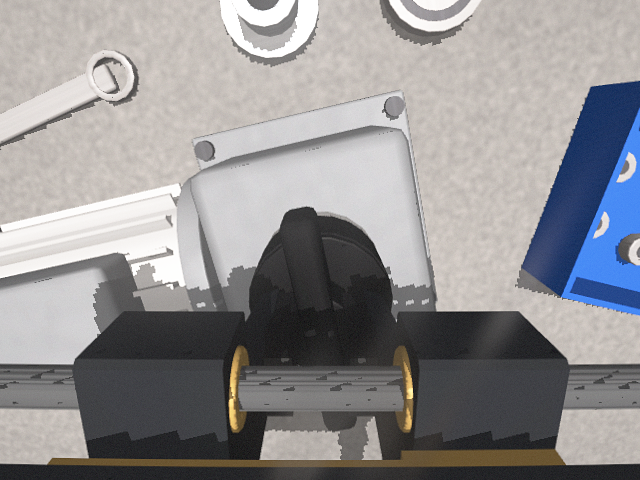

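View pics/s16.png

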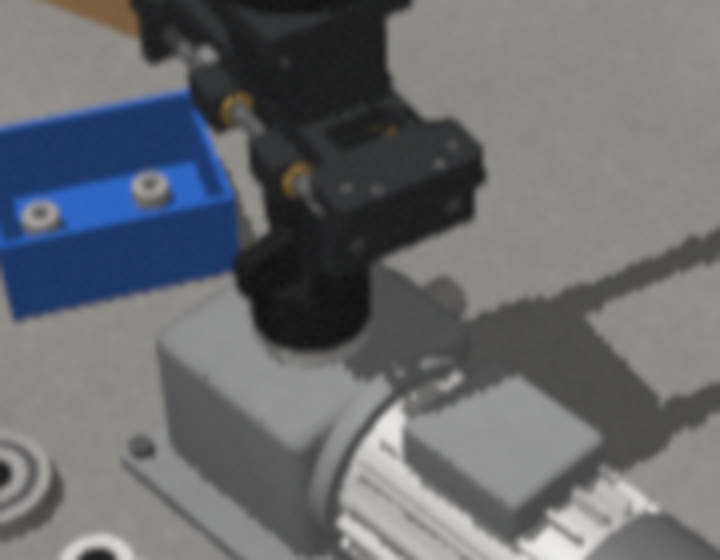

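In the wrist view the bar lies about 12° behind the jaws (top end at (300,215)). In the scene view the gap is almost closed. There's no stop torque yet, so I'll keep going in small steps.

```bash
for i in 1; do python3 -m jog '[{"translation":[0,0,0],"turn":[0,0,0.08]},{"translation":[0,0,0],"turn":[0,0,0.12]},{"translation":[0,0,0],"turn":[0,0,0.12]}]'; done
python3 - <<'E'
from h import *
step((0.546,-0.125,0.172),3.6)
rim("s17")
E
python3 -m jog '[{"translation":[0,0,0],"turn":[0,0,0.08]},{"translation":[0,0,0],"turn":[0,0,0.12]},{"translation":[0,0,0],"turn":[0,0,0.12]}]'
python3 - <<'E'
from h import *
step((0.546,-0.125,0.172),3.6)
rim("s18")
E
```

```text
time: 16.9
tcp_pos: [0.5453, -0.1258, 0.1687]
tool_rot: [-180.0, -0.0, -19.8]
contact_force: [0.8, 0.7, -1.5]
width: 0.0157
t 16.9 pos [ 0.5453 -0.1258  0.1687] rot [-1.800e+02 -1.000e-02 -1.985e+01] q6 94.3 F [ 0.8  0.7 -1.5] M [ 0.22 -0.02  0.38] w 0.0157
translation [ 0.004 -0.01  -0.033] turn [ 0.    -0.    -0.521]
s17 [(288, 215, 50, 76), (290, 216, 59, 94), (292, 216, 41, 76), (294, 217, 59, 92), (296, 217, 56, 89)]
time: 17.32
tcp_pos: [0.5454, -0.1258, 0.1687]
tool_rot: [180.0, -0.0, -25.2]
contact_force: [3.4, 1.6, -1.7]
width: 0.0159
t 17.32 pos [ 0.5454 -0.1258  0.1687] rot [ 1.7999e+02 -3.0000e-02 -2.5220e+01] q6 99.7 F [ 3.4  1.6 -1.7] M [ 0.24 -0.16  1.03] w 0.0159
translation [ 0.002 -0.01  -0.033] turn [ 0.    -0.001 -0.64 ]
s18 [(288, 215, 48, 79), (290, 216, 62, 97), (292, 216, 40, 75), (294, 217, 59, 95), (296, 217, 57, 91)]
```

Mz has climbed 0.03 → 0.38 → 1.03 N m while the rim stayed still, so the cap is at the solid home stop. I'll ease off within the slack, open and lift.

```bash
python3 -m jog '[{"translation":[0,0,0],"turn":[0,0,-0.12]},{"translation":[0,0,0],"turn":[0,0,-0.2]},{"translation":[0,0,0],"turn":[0,0,-0.2]},{"translation":[0,0,0],"turn":[0,0,-0.2]},{"translation":[0,0,0],"turn":[0,0,-0.2]},{"translation":[0,0,0],"turn":[0,0,-0.2]},{"translation":[0,0,0],"turn":[0,0,-0.2]}]' -0.2
python3 -m jog '[{"translation":[0,0,-0.2],"turn":[0,0,0]},{"translation":[0,0,-0.5],"turn":[0,0,0]},{"translation":[0,0,-0.9],"turn":[0,0,0]},{"translation":[0,0,-1],"turn":[0,0,0]},{"translation":[0,0,-1],"turn":[0,0,0]}]'
python3 - <<'E'
from h import *
from plant import eyes
step((0.546,-0.125,0.172),3.6)
rim("s19")
c=dict(np.load("s19.npz")); W,ok=cloud(c);print(W[208:222:1,292,2].round(4))
P,m=bar(c,0.158,0.18,(0.545,-0.125),.06); print("scene bar hi",np.percentile(P[:,2],[50,90,97]))
c=eyes.capture("wrist"); cv2.imwrite("pics/w19.png",c["pixels"][:,:,::-1]); np.savez("w19.npz",**c)
P,m=bar(c,0.155,0.18,(0.545,-0.125),.06); print("wrist bar",len(P),np.percentile(P[:,2],[10,50,90]),cv2.minAreaRect((P[:,:2]*1000).astype(np.float32)))
P,m=bar(c,0.135,0.15,(0.545,-0.125),.06); print("disc",len(P),np.percentile(P[:,2],[10,50,90]))
E
```

```text
time: 18.25
tcp_pos: [0.5451, -0.1258, 0.1687]
tool_rot: [180.0, 0.0, -16.3]
contact_force: [-1.2, 0.8, 0.3]
width: 0.0529
time: 18.88
tcp_pos: [0.5454, -0.1259, 0.2689]
tool_rot: [180.0, -0.1, -16.3]
contact_force: [0.0, -0.0, -0.2]
width: 0.0528
t 18.88 pos [ 0.5454 -0.1259  0.2689] rot [ 1.800e+02 -6.000e-02 -1.632e+01] q6 90.8 F [ 0.  -0.  -0.2] M [ 0.07  0.15 -0.02] w 0.0528
translation [ 0.002 -0.01   0.969] turn [ 0.    -0.001 -0.443]
s19 [(288, 215, 47, 76), (290, 216, 58, 93), (292, 216, 41, 76), (294, 217, 58, 92), (296, 217, 55, 88)]
[0.1339 0.1329 0.1308 0.1277 0.1235 0.1216 0.1204 0.1183 0.1119 0.1114
 0.1083 0.1055 0.1016 0.0994]
scene bar hi [0.16525956 0.1676518  0.1681841 ]
wrist bar 2894 [0.16279074 0.16662284 0.1677728 ] ((546.5732421875, -126.54510498046875), (23.289398193359375, 79.02023315429688), 76.9959945678711)
disc 2524 [0.14219967 0.14325924 0.14417077]
```

View pics/s19.png

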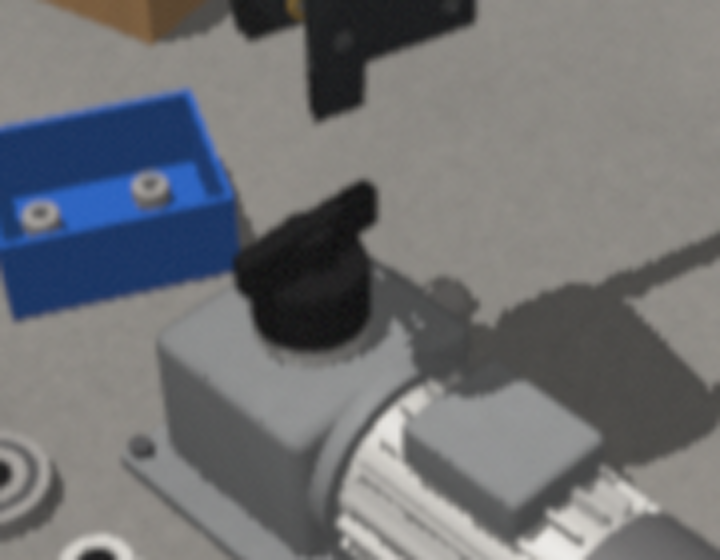

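View pics/w19.png

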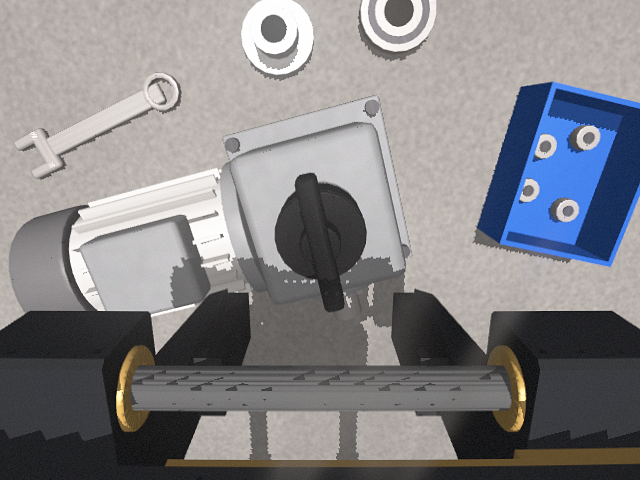

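The scene view shows the rim down on the collar. The bar top is now at z ≈ 0.167 (it started at 0.1845) and the disc is at 0.143, where 0.144 is expected at home. Last, I'll check the bystanders in the top view against the first picture.

```bash
python3 - <<'E'
from h import *
from plant import eyes,arm
a=dict(np.load("top0.npz"))["pixels"].astype(int); b=eyes.capture("top")["pixels"]
cv2.imwrite("pics/top9.png",b[:,:,::-1])
s=b.astype(int)
for n,(x0,x1,y0,y1) in dict(spanner=(255,340,200,238),hub=(357,391,192,226),bearing=(400,436,195,230),tray=(438,508,245,325)).items():
    A=a[y0:y1,x0:x1].max(-1).astype(np.float32);B=s[y0:y1,x0:x1].max(-1).astype(np.float32)
    print(n,abs(A-B).mean().round(2),cv2.phaseCorrelate(A,B))
E
cat > /dev/null; 
```

```text
spanner 10.21 ((0.07837377161387593, 0.03357098896109534), 0.9770468021763695)
hub 30.59 ((-0.4703981277522473, -0.1493644307728168), 0.6939315126266008)
bearing 31.15 ((-9.199828069494437, 16.10991996046425), 0.21542871439898456)
tray 28.91 ((0.11564990670480313, -0.29941495471070567), 0.26406608637836243)
```

View pics/top9.png

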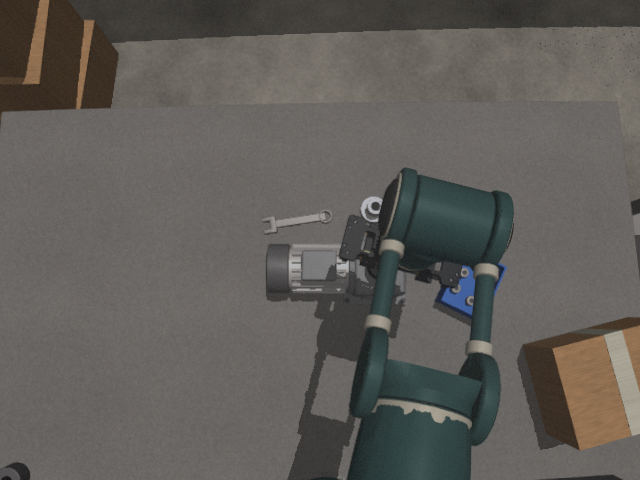

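The arm hides the bearing and part of the tray in the top view, so I'll compare in the scene view. The spanner matches to within 0.1 px.

```bash
python3 - <<'E'
from h import *
from plant import order,arm
a=dict(np.load("scene0.npz"))["pixels"]; s=dict(np.load("s19.npz"))["pixels"]
for n,(x0,x1,y0,y1) in dict(spanner=(275,370,298,365),hub=(224,268,258,300),bearing=(197,238,232,268),tray=(205,275,150,212)).items():
    A=a[y0:y1,x0:x1].max(-1).astype(np.float32);B=s[y0:y1,x0:x1].max(-1).astype(np.float32)
    print(n,abs(A-B).mean().round(2),cv2.phaseCorrelate(A,B))
o=arm.observe(); print(o["time"],o["contact_force"])
print(order.hand_in())
E
```

```text
spanner 7.12 ((-0.00432602668645643, 0.029596450659056472), 0.9980227222873105)
hub 7.5 ((0.4935658652277013, 0.5044728406725554), 0.9875168885125054)
bearing 6.64 ((0.4317535541764954, 0.06755471982527084), 0.9965616252687243)
tray 6.57 ((0.009894623357858734, 0.00035964467427618274), 0.979560360726383)
19.025 [ 0.50133483 -0.12344812 -0.331644  ]
the job is handed in; nothing more can be done
None
```

The cap is fully home on the collar, released, and the job is handed in at 19 s with no verdict reported.

I held the jaws loosely around the wing bar, about 15.5 mm apart, so the cap stayed free to fall. I turned it anticlockwise until it dropped, somewhere around 1.5–1.8 rad. I then followed it down and turned it clockwise to the solid stop, opened the jaws and lifted clear.

**Last checks:**
- **Drop:** the rim went from about 127 mm to about 118 mm above the table; 117 mm was expected.
- **Home:** the bar top fell about 17 mm in all, from 184.5 mm to about 167 mm. The cap top is at 143 mm; 144 mm was expected. The turning moment rose to 1.0 N m at the stop while the rim stayed still.
- **Forces:** the wrist force stayed within about 7 N in every reading I took, and was near zero at the end.
- **Loose parts:** in the scene view the spanner and tray match the first picture to 0.03 px. The hub and bearing read 0.4–0.7 px different, about 1 mm at most; nothing touched them, so I put that down to noise.

One check could not be completed: the arm hid the bearing and parts of the hub and tray in the final top view, so I relied on the scene view for those.

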